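# Line up the shaft's flat and tighten its setscrew

### The job

Turn the shaft of the coupling stand by its crank until its flat faces straight up, towards the setscrew in the drive hub. Then take the hex key that fits from the rack, put it fully into the setscrew and turn it clockwise until the screw is tight, with the flat still facing up; leave that key standing in the screw. Do not turn the screw before the flat is lined up, leave the other key in the rack and do not disturb the things around.

Things in the scene. Friction and masses are not known exactly. Their poses are not given: they have to be found in the camera images.
- shaft (a joint): Turning angle (rad) of the horizontal 40 mm steel shaft of the coupling stand, which has one flat along its length. 0: flat straight up, towards the setscrew; positive: flat turned towards the stand's -x, the robot's side. Starts at 0.45 to 1.3, travels -0.6 to 1.5, is stiff (0.2 N m) and stays where it is left. Turned by its crank.
- shaft_flat (a point): Middle of the flat on the bare stretch of shaft between hub and bearing. The frame turns with the shaft: z square out of the flat, y along the shaft from the hub towards the crank. The shaft's axis is level, 70 mm above the worktop, 13 mm from this point along -z.
- crank_grip (a point): Middle of the crank's grey round grip, 18 mm thick, 56 mm long, parallel to the shaft, 85 mm from its axis, 34 mm outside the crank's flat arm. Frame as shaft_flat, y along the grip. With the flat up, the crank leans 0.35 rad from upright to the stand's +x, away from the robot. Can be pinched from above, fingers on its two sides, and led round in an arc.
- setscrew (a joint): Turning angle (rad) of the setscrew on top of the drive hub: grows clockwise seen from above; 0 to 1.2, where it is tight against a stop; starts between 0 and 0.15. Friction 0.06 N m. It turns in place, without sinking.
- setscrew_mouth (a point): Centre of the mouth of the setscrew's hexagon socket on top of the drive hub, 134 mm above the worktop; z up. The round steel head is 44 mm across; the socket is 28 mm deep, 21 mm across flats, its top 6 mm flared to 30 mm. One pair of its flats is square to this frame's x, which turns with the screw.
- hex_key_large: Large T-handle hex key, 110 mm tall, about 180 g, in either of the rack's two places. Origin at the lower tip, z up the shank, x along the bar. Shank 20 mm across flats, one pair of flats square to x; lowest 8 mm taper to 13 mm. Grey bar 100 x 26 x 26 mm (x, y, z), 84 to 110 mm above the tip, on an 18 mm neck; a 38 mm collar 62 to 68 mm above the tip rests on the rack.
- hex_key_small: Small T-handle hex key of the same make, 106 mm tall, in the rack's other place: shank 12 mm across flats, handle bar 66 x 20 x 22 mm. It is too small for the setscrew. Origin at its lower tip, z up, x along the bar.
- key_rack: Wooden block, 180 x 70 x 78 mm, fixed to the worktop, with two holes 27 mm square and 70 mm deep 100 mm apart along its x in which the keys stand, bars across the block. Origin at the centre of its underside, z up.
- small_beaker: Bystander: a small glass beaker, 68 mm wide, 90 mm tall; origin at the centre of its underside.
- felt_pen: Bystander: a felt pen, 135 x 13 x 15 mm, lying; origin at the centre of its underside.
- tube_joint: Bystander: a small white tubing joint, 74 x 30 x 12 mm, lying; origin at the centre of its underside.
There are look-alikes about, which are no part of the job. Leave any orange or red look-alike of the hex_key_large alone.

How it is judged:
By the outcome, as a careful person would: the job done as asked, in the order asked, and still so for the second after the job is handed in, with the robot touching nothing.
It also fails if it takes over 56 s, if anything falls off the work surface, if the arm or the gripper's body presses on something with over 40 N, if the wrist force passes 120 N, or if a joint passes its speed limit or range.

### The arm

A 6-joint arm with a two-finger parallel gripper is mounted at the origin on a cart in front of the work surface, level with it; the furniture and walls round the work are solid. World frame = base frame: x ahead of the robot, y to its left, z up, the work surface at z = 0. Lengths are in m, angles in degrees, forces in N, time in s.
With the tool pointing down it reaches from about 0.35 to 0.875 m from the base axis. Payload 4.2 kg.
Tool frame: the origin (TCP) lies between the finger pads; the fingertips stand 11 mm ahead of it and the grasp point (between the pads) lies 8 mm behind it; z points along the fingers, y is the direction in which the jaws open and shut (so a half turn about z gives the same grasp; the last joint's range is limited). The gripper opens to 87 mm and grips with 3 to 60 N. Pads are 19 mm wide; open, the fingers measure 117 mm over their backs; the gripper's body (75 mm by 190 mm) begins 51 mm behind the grasp point.
Start: joints at [82.769, 22.042, 0.453, 0, -68.411, -14.817], TCP at [0.235, 0.579, 0.234] pointing down, gripper open.
Joint ranges: [-179.83, 179.83], [-69.29, 118.12], [-61.27, 80.66], [-181.25, 117.63], [-171.15, -9.14], [-177.46, 177.46]. Speed limits (degrees/s): [159.86, 159.86, 180, 180, 180, 180].

### API

Orientations are given as a 3x3 rotation matrix whose columns are the frame's x, y, z axes.
In Python, from station import observe, camera, get_calibration, close_job gives the robot as it stands. The module is installed in compiled form; this text tells all that it offers.
- The arm moves only by the tool jog_arm, never from a script. Its argument "targets" is a list of rows, each a list of 3 entries, a list of its own where there are three numbers: the turn, a rotation vector about the tool's x, y, z scaled (see below), then the shift along the tool's x, y, z scaled (see below), then the closure, from 0 (fully open) to 1 (shut). In form: [[[ax, ay, az], [x, y, z], jaw], ...]. A call has 1 to 5 rows; each row shifts and turns the commanded pose from where the row before left it, along the tool's axes as they then stand; what a row does not reach is not made up. The controller multiplies each number of a shift by 0.2 m and each number of a turn by 1.5 rad. A row lasts 1/8 s, in which the tool goes at most 62.5 mm and 10.7 degrees, less where a joint would pass 70% of its speed; a pose out of reach is approached as far as the arm can. A call with a number of a shift or a turn outside -1 to 1 is refused whole. A call with a gripper value outside its range is refused whole. The fingers move at their own pace and stop on an object; "squeeze" is the grip in N (left out, the last holds). Time passes only in rows, so rows that do not move let the fingers close. It gives the time, the measured TCP pose, the force and the opening at its end, in the units of the state.
- observe(): the state, without advancing time (a new reading comes with each control period).
- camera(name): name is "scene" or "top"; returns the picture (480x640x3 uint8, red, green, blue); there is no depth.
- get_calibration(name): a dict with "vfov" (degrees; the focal length in pixels is half the picture's height over the tangent of half this angle, whatever the lens; pixels are square), "cx", "cy" (the principal point, pixels), "extrinsics" (4x4, takes a point from world to camera coordinates). Camera axes: x right, y down, z forward; pixel columns grow to the right and rows downward; lengths in m; the calibration is good to about 2 mm. A picture is of the moment at which its call begins. get_calibration takes no time and is no camera call.
- close_job(): hands the job in, once; it reports no verdict.
The state is a dict: "clock": time; "joint_pos": joint angles; "joint_vel": joint speeds; "joint_efforts": joint torques, N m; "position": TCP position; "tool_rot": TCP orientation; "wrist_force": force on the tool from outside, world axes, zero at the start; "torque": the same for the moment, N m; "opening": finger opening in m.
Only numpy, scipy, OpenCV 4.12 (cv2) and the standard library are available. Lean on these libraries where they do the work, as an engineer would, in place of code of your own. Each camera call takes 0.05 s, during which the arm holds its last target.

## Working session

There is one attempt and no reset: what is moved stays moved. The work goes in short steps, Python scripts to look and compute and a tool call to move; the robot and the scene stay as the last step left them, time stands still between calls to the robot, and variables do not carry over. Pictures are saved under pics/ and viewed, and the job is handed in when it is done.

Besides the shell and the picture viewer there is one more tool, called in YAML: its name, and indented under it one key for each argument. jog_arm: Moves the arm, as the interface text tells. Its arguments: {"type":"object","properties":{"targets":{"type":"array","items":{"type":"array"}},"squeeze":{"type":"number"}},"required":["targets"]}

```bash
mkdir -p pics; python3 - <<'E'
from station import *
import cv2,numpy as np
s=observe();print({k:np.round(v,3).tolist() for k,v in s.items()})
for n in("scene","top"):
    cv2.imwrite(f"pics/{n}0.png",camera(n)[:,:,::-1]);c=get_calibration(n);print(n,c["vfov"],c["cx"],c["cy"],np.round(c["extrinsics"],4).tolist(), [k for k in c])
E
```

```text
{'clock': 0.0, 'joint_pos': [82.77, 22.089, 0.38, -0.027, -68.409, -14.815], 'joint_vel': [-0.005, -0.045, -0.001, -0.048, -0.051, 0.043], 'joint_efforts': [-0.0, -39.067, 18.741, 4.22, 0.011, -0.0], 'position': [0.234, 0.579, 0.232], 'tool_rot': [[0.927, -0.375, -0.001], [-0.376, -0.927, -0.002], [0.0, 0.002, -1.0]], 'wrist_force': [1.338, 0.224, 0.052], 'torque': [-0.026, -0.013, 0.018], 'opening': 0.087}
scene 55.293282105410015 330.4603587478204 240.03038156040645 [[0.6088, -0.7933, -0.0114, -0.394], [-0.4693, -0.3485, -0.8114, 0.2963], [0.6397, 0.4993, -0.5844, 0.7714], [0.0, 0.0, 0.0, 1.0]] ['vfov', 'cx', 'cy', 'extrinsics']
top 52.33073559293972 320.22317804791123 229.10748117682755 [[0.0095, -0.9997, 0.0237, -0.1265], [-0.993, -0.0123, -0.1176, 0.5496], [0.1179, -0.0224, -0.9928, 1.1827], [0.0, 0.0, 0.0, 1.0]] ['vfov', 'cx', 'cy', 'extrinsics']
```

View pics/scene0.png

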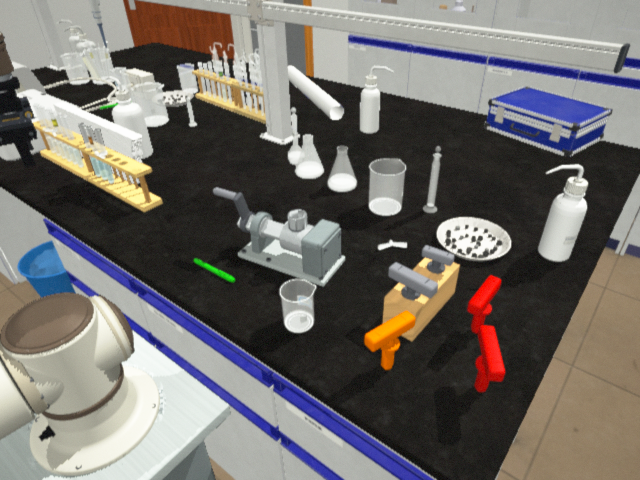

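View pics/top0.png

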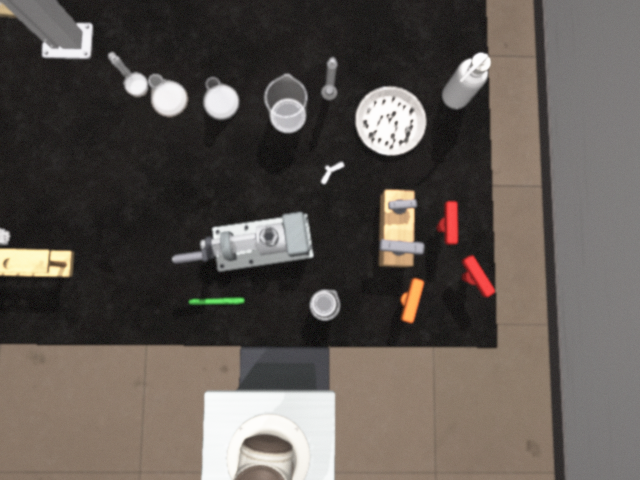

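The top view shows the stand at about (262,243), its crank grip at (190,258), and the rack at (398,228) with two grey keys. The larger bar is at (402,247) and the smaller at (403,204). There are orange and red look-alikes at (412,300), (451,223) and (478,277). The bystanders are the pen (217,300), beaker (324,305) and tube joint (332,172). I'll enlarge these areas.

```bash
python3 - <<'E'
import cv2
a=cv2.imread("pics/top0.png");b=cv2.imread("pics/scene0.png")
cv2.imwrite("pics/c1.png",cv2.resize(a[200:280,165:325],None,fx=5,fy=5,interpolation=cv2.INTER_CUBIC))
cv2.imwrite("pics/c2.png",cv2.resize(b[180:290,200:360],None,fx=5,fy=5,interpolation=cv2.INTER_CUBIC))
cv2.imwrite("pics/c3.png",cv2.resize(a[180:280,370:440],None,fx=6,fy=6,interpolation=cv2.INTER_CUBIC))
cv2.imwrite("pics/c4.png",cv2.resize(b[235:375,360:500],None,fx=4,fy=4,interpolation=cv2.INTER_CUBIC))
E
```

```text
(no output)
```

View pics/c1.png

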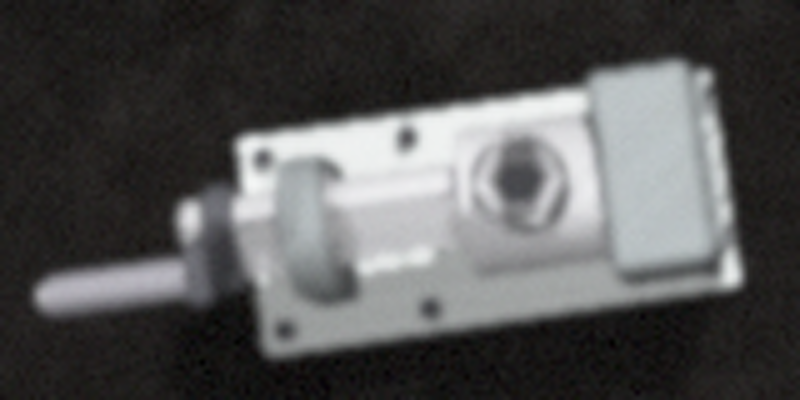

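View pics/c2.png

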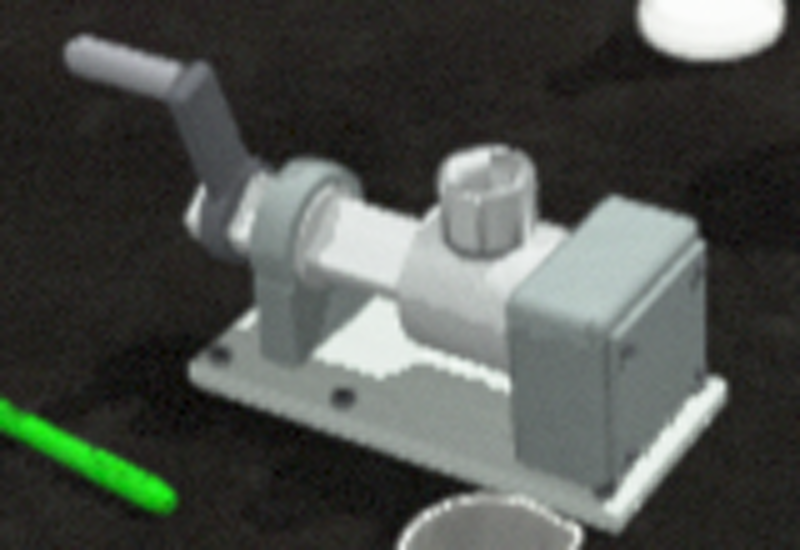

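View pics/c3.png

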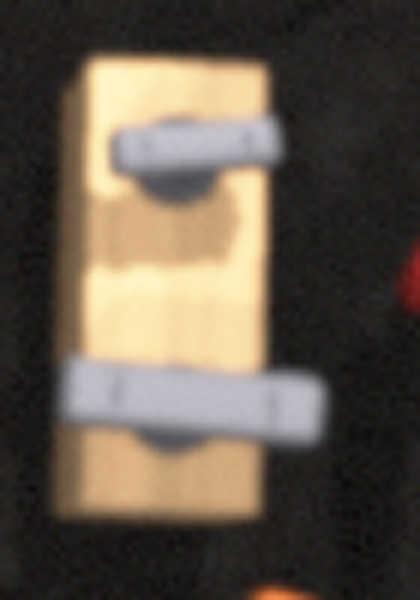

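View pics/c4.png

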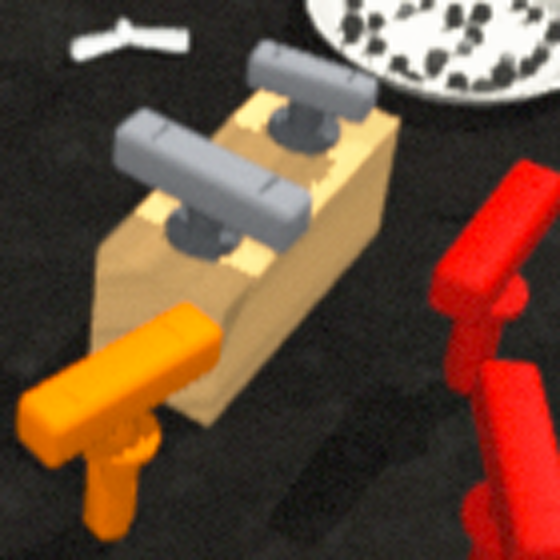

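Large grey key: bar at (402,247) top, clearly longer and thicker than the small one at (403,204). It stands in the rack and is grey, so it is the one meant; the orange and red ones stay put. Next I measure.

```bash
cat > h.py <<'E'
from station import *
import cv2,numpy as np
C={n:get_calibration(n) for n in("scene","top")}
def ray(n,u,v):
    c=C[n];f=240/np.tan(np.radians(c["vfov"]/2));E=np.array(c["extrinsics"]);R=E[:3,:3];t=E[:3,3]
    d=R.T@np.array([(u-c["cx"])/f,(v-c["cy"])/f,1]);return -R.T@t,d/np.linalg.norm(d)
def plane(n,uv,z):
    o,d=ray(n,*uv);return o+d*(z-o[2])/d[2]
def tri(a,b): # a in top, b in scene
    o1,d1=ray("top",*a);o2,d2=ray("scene",*b)
    s=np.linalg.lstsq(np.c_[d1,-d2],o2-o1,rcond=None)[0];p=o1+s[0]*d1;q=o2+s[1]*d2
    return (p+q)/2,np.linalg.norm(p-q)
def proj(n,p):
    c=C[n];f=240/np.tan(np.radians(c["vfov"]/2));E=np.array(c["extrinsics"]);q=E[:3,:3]@p+E[:3,3]
    return q[:2]/q[2]*f+[c["cx"],c["cy"]]
E
cat > m.py <<'E'
from h import *
np.set_printoptions(precision=4,suppress=True)
t=lambda x,y:(165+x/5-.4,200+y/5-.4); s=lambda x,y:(200+x/5-.4,180+y/5-.4)
print("screw",plane("top",t(519,182),.134),plane("scene",s(488,172),.134),tri(t(519,182),s(488,172)))
a=tri(t(40,297),s(75,53));b=tri(t(185,280),s(180,82));print("grip",a,b,np.linalg.norm(a[0]-b[0]))
# base plate corners top (z~.012)
for z in (.012,):
  P=[plane("top",t(*q),z) for q in((240,137),(708,72),(742,288),(268,355))];print(np.array(P));
  print("dirs",[np.degrees(np.arctan2(*(P[i]-P[j])[:2])) for i,j in((0,1),(3,2),(0,3),(1,2))])
k=lambda x,y:(370+x/6-.4,180+y/6-.4); 
# big key bar top corners
P=np.array([plane("top",k(*q),.126) for q in((72,360),(326,376),(320,444),(62,416))]);print(P,P.mean(0),np.linalg.norm(P[0]-P[1]),np.linalg.norm(P[1]-P[2]))
d=(P[1]+P[2]-P[0]-P[3]);print("bar dir deg",np.degrees(np.arctan2(d[1],d[0])))
P=np.array([plane("top",k(*q),.078) for q in((88,58),(268,62),(262,518),(80,518))]);print("rack",P,P.mean(0),np.linalg.norm(P[0]-P[1]),np.linalg.norm(P[1]-P[2]))
kk=lambda x,y:(360+x/4-.4,235+y/4-.4)
P=np.array([plane("scene",kk(*q),.126) for q in((147,107),(310,190),(292,214),(115,128))]);print("scene bar",P,P.mean(0))
E
python3 m.py
```

```text
screw [ 0.5218 -0.0004  0.134 ] [ 0.5253 -0.0013  0.134 ] (array([ 0.5227, -0.0016,  0.1353]), np.float64(0.00302237348187824))
grip (array([0.4673, 0.2079, 0.1512]), np.float64(0.002928051257940647)) (array([0.4754, 0.1437, 0.1538]), np.float64(0.0027697293152742428)) 0.06471678886388094
[[ 0.5555  0.1508  0.012 ]
 [ 0.5918 -0.0849  0.012 ]
 [ 0.4821 -0.1034  0.012 ]
 [ 0.446   0.133   0.012 ]]
dirs [np.float64(-8.743822980481943), np.float64(-8.67681824360126), np.float64(80.77039781544674), np.float64(80.41059809612136)]
[[ 0.5174 -0.2599  0.126 ]
 [ 0.5124 -0.3578  0.126 ]
 [ 0.4862 -0.3551  0.126 ]
 [ 0.4959 -0.256   0.126 ]] [ 0.503  -0.3072  0.126 ] 0.09798913424337735 0.026323723889080067
bar dir deg -94.25080007710027
rack [[ 0.6452 -0.2742  0.078 ]
 [ 0.6446 -0.3475  0.078 ]
 [ 0.4599 -0.3426  0.078 ]
 [ 0.4591 -0.2699  0.078 ]] [ 0.5522 -0.3086  0.078 ] 0.07325777066633343 0.18475363640674664
scene bar [[ 0.5196 -0.2627  0.126 ]
 [ 0.5112 -0.3548  0.126 ]
 [ 0.4913 -0.3559  0.126 ]
 [ 0.4963 -0.2587  0.126 ]] [ 0.5046 -0.308   0.126 ]
```

jog_arm:
  targets:
    - [[0,0,0.12],[0,0,0],0]
    - [[0,0,0.12],[0,0,0],0]
    - [[0,0,0.12],[0,0,0],0]
    - [[0,0,0.12],[0,0,0],0]
    - [[0,0,0.12],[0,0,0],0]

```text
clock: 0.72
position: [0.2345, 0.579, 0.2329]
tool_rot: [[0.276, -0.961, -0.0], [-0.961, -0.276, -0.001], [0.001, 0.001, -1.0]]
wrist_force: [-0.1, -0.1, 1.2]
opening: 0.0872
```

```bash
cat >> h.py <<'E'
def plan(p,yawy=None):
    """shift (scaled, total) in tool axes to world p; turn about tool z to bring jaw axis to yaw (deg, mod180)"""
    s=observe();R=np.array(s["tool_rot"]);x=np.array(s["position"])
    r=0
    if yawy is not None:
        y=np.degrees(np.arctan2(R[1,1],R[0,1]));r=-((yawy-y+90)%180-90)
    tz=np.round(R[:,2],3)
    print("t",round(s["clock"],2),"pos",x.round(4),"yaw",np.degrees(np.arctan2(R[1,1],R[0,1])).round(1),"z",tz,"F",np.round(s["wrist_force"],1),"M",np.round(s["torque"],2),"op",round(s["opening"],4),"q",np.round(s["joint_pos"],1))
    # shift as if turn done first
    a=np.radians(r);Rz=np.array([[np.cos(a),-np.sin(a),0],[np.sin(a),np.cos(a),0],[0,0,1]])
    print("turn",round(np.radians(r)/1.5,4),"shift after turn",np.round((R@Rz).T@(np.array(p)-x)/.2,3),"before turn",np.round(R.T@(np.array(p)-x)/.2,3))
E
python3 -c "
from h import *
plan([.471,.176,.22],8.8)"
```

```text
t 0.72 pos [0.2345 0.579  0.2329] yaw -164.0 z [-0.    -0.001 -1.   ] F [-0.1 -0.1  1.2] M [ 0.02 -0.05 -0.03] op 0.0872 q [ 82.8  22.1   0.4  -0.  -68.4 -66.7]
turn 0.0842 shift after turn [ 2.172 -0.861  0.066] before turn [ 2.263 -0.58   0.066]
```

jog_arm:
  targets:
    - [[0,0,0.084],[0,0,0],0]
    - [[0,0,0],[0.217,-0.086,0],0]
    - [[0,0,0],[0.217,-0.086,0],0]
    - [[0,0,0],[0.217,-0.086,0],0]
    - [[0,0,0],[0.217,-0.086,0],0]

```text
clock: 1.35
position: [0.3305, 0.4173, 0.2331]
tool_rot: [[0.16, -0.987, -0.0], [-0.987, -0.16, -0.001], [0.001, 0.001, -1.0]]
wrist_force: [0.3, -0.7, -0.0]
opening: 0.087
```

jog_arm:
  targets:
    - [[0,0,0],[0.217,-0.086,0],0]
    - [[0,0,0],[0.217,-0.086,0],0]
    - [[0,0,0],[0.217,-0.086,0],0]
    - [[0,0,0],[0.217,-0.086,0],0]
    - [[0,0,0],[0.1,-0.04,0],0]

```text
clock: 1.98
position: [0.4373, 0.2378, 0.2332]
tool_rot: [[0.157, -0.988, -0.001], [-0.988, -0.157, -0.001], [0.0, 0.001, -1.0]]
wrist_force: [-0.1, 0.3, -0.7]
opening: 0.087
```

```bash
python3 -c "
from h import *
plan([.471,.176,.1445],8.8)
cv2.imwrite('pics/t1.png',camera('top')[:,:,::-1])
cv2.imwrite('pics/s1.png',cv2.resize(camera('scene')[130:300,180:380],None,fx=4,fy=3.5)[:,:,::-1])"
```

```text
t 1.98 pos [0.4373 0.2378 0.2332] yaw -171.0 z [-0.001 -0.001 -1.   ] F [-0.1  0.3 -0.7] M [ 0.13 -0.07 -0.04] op 0.087 q [ 47.3   9.6 -17.   -0.  -63.5 -38.2]
turn 0.0028 shift after turn [ 0.331 -0.12   0.444] before turn [ 0.332 -0.118  0.444]
```

jog_arm:
  targets:
    - [[0,0,0],[0.166,-0.06,0],0]
    - [[0,0,0],[0.166,-0.06,0.1],0]
    - [[0,0,0],[0,0,0],0]

```text
clock: 2.45
position: [0.4704, 0.1769, 0.2118]
tool_rot: [[0.157, -0.988, -0.004], [-0.988, -0.157, -0.002], [0.001, 0.004, -1.0]]
wrist_force: [-0.3, 0.3, 0.1]
opening: 0.0868
```

```bash
python3 -c "
from h import *
plan([.471,.176,.1445],8.8)
t=camera('top');s=camera('scene')
cv2.imwrite('pics/t2.png',cv2.resize(t[190:310,140:340],None,fx=4,fy=4)[:,:,::-1])
cv2.imwrite('pics/s2.png',cv2.resize(s[130:280,180:380],None,fx=4,fy=4)[:,:,::-1])"
```

```text
t 2.45 pos [0.4704 0.1769 0.2118] yaw -171.0 z [-0.004 -0.002 -1.   ] F [-0.3  0.3  0.1] M [0.06 0.03 0.02] op 0.0868 q [ 39.1  11.3 -18.2  -0.  -60.8 -30.1]
turn 0.0026 shift after turn [ 0.004 -0.004  0.336] before turn [ 0.004 -0.003  0.336]
```

View pics/t2.png

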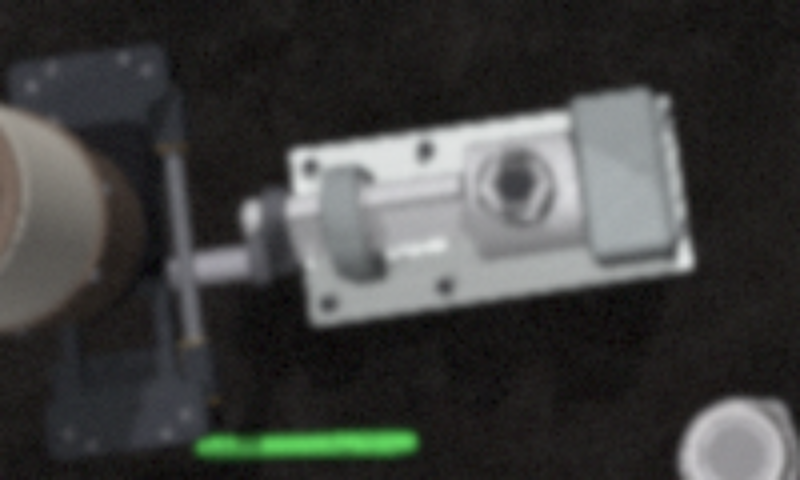

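View pics/s2.png

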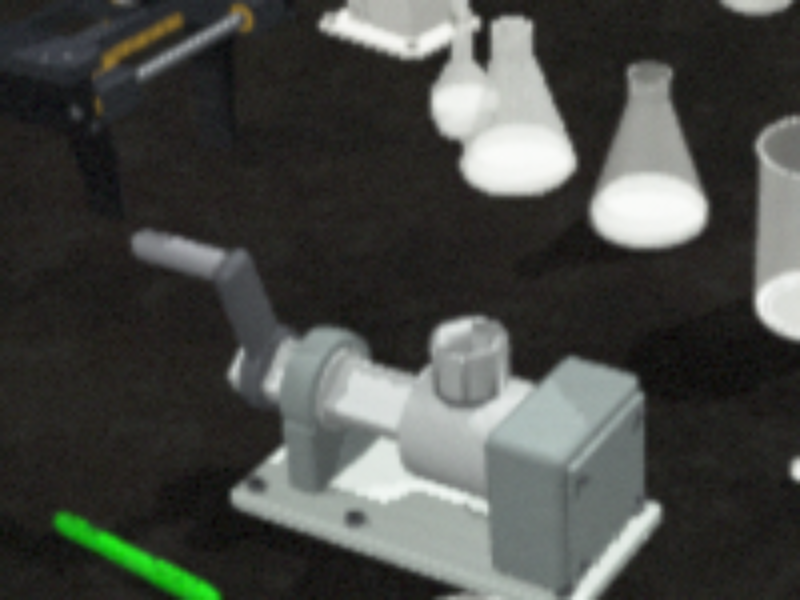

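jog_arm:
  targets:
    - [[0,0,0],[0.004,-0.004,0.12],0]
    - [[0,0,0],[0,0,0.12],0]
    - [[0,0,0],[0,0,0.096],0]
    - [[0,0,0],[0,0,0],0]

```text
clock: 3.05
position: [0.4712, 0.1783, 0.1456]
tool_rot: [[0.161, -0.987, -0.002], [-0.987, -0.161, -0.001], [0.001, 0.002, -1.0]]
wrist_force: [0.3, 0.4, 0.3]
opening: 0.0872
```

```bash
python3 -c "
from h import *
plan([.471,.176,.1445],8.8)
s=camera('scene')
cv2.imwrite('pics/s3.png',cv2.resize(s[130:280,180:380],None,fx=4,fy=4)[:,:,::-1])"
```

```text
t 3.05 pos [0.4712 0.1783 0.1456] yaw -170.7 z [-0.002 -0.001 -1.   ] F [0.3 0.4 0.3] M [ 0.09 -0.09 -0.05] op 0.0872 q [ 39.2  15.4 -23.4  -0.  -51.4 -29.9]
turn 0.0054 shift after turn [0.011 0.003 0.006] before turn [0.011 0.003 0.006]
```

View pics/s3.png

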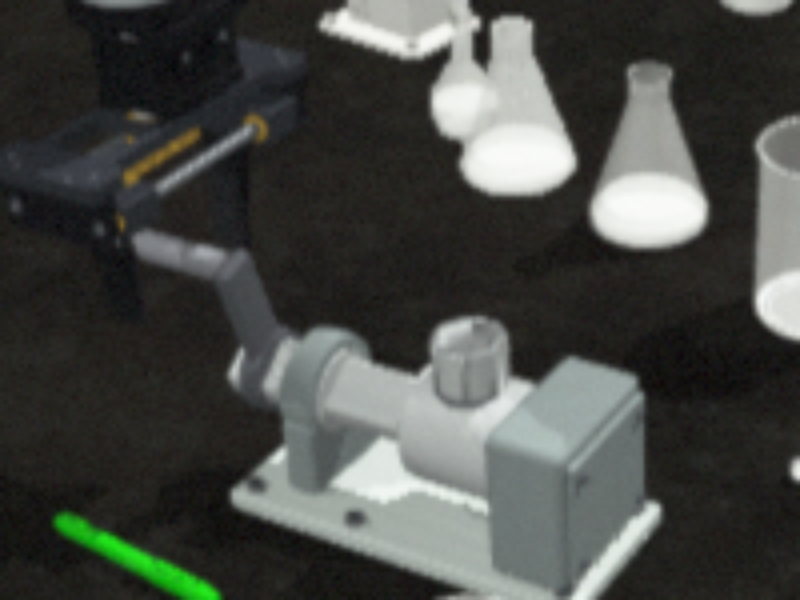

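jog_arm:
  targets:
    - [[0,0,0],[0,0,0],1]
    - [[0,0,0],[0,0,0],1]
    - [[0,0,0],[0,0,0],1]
    - [[0,0,0],[0,0,0],1]
    - [[0,0,0],[0,0,0],1]
  squeeze: 25

```text
clock: 3.72
position: [0.472, 0.1775, 0.1464]
tool_rot: [[0.159, -0.987, 0.0], [-0.987, -0.159, 0.0], [-0.0, -0.0, -1.0]]
wrist_force: [-0.8, 0.1, -0.2]
opening: 0.0448
```

```bash
python3 -c "
from h import *
plan([.471,.176,.1445],8.8)
s=camera('scene')
cv2.imwrite('pics/s4.png',cv2.resize(s[130:280,180:380],None,fx=4,fy=4)[:,:,::-1])"
```

```text
t 3.73 pos [0.472  0.1775 0.1464] yaw -170.8 z [ 0.  0. -1.] F [-0.8  0.1 -0.2] M [ 0.05 -0.03  0.02] op 0.0448 q [ 39.1  15.3 -23.4  -0.  -51.3 -29.9]
turn 0.0041 shift after turn [0.007 0.006 0.01 ] before turn [0.007 0.006 0.01 ]
```

View pics/s4.png

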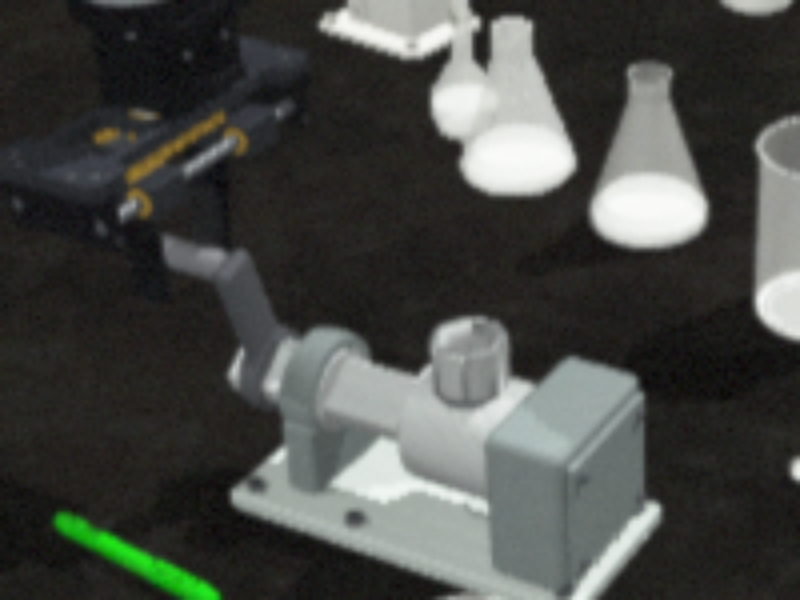

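Fingers still closing (45 mm opening), and the grip sits between them.

jog_arm:
  targets:
    - [[0,0,0],[0,0,0],1]
    - [[0,0,0],[0,0,0],1]
    - [[0,0,0],[0,0,0],1]
    - [[0,0,0],[0,0,0],1]
    - [[0,0,0],[0,0,0],1]
  squeeze: 25

```text
clock: 4.4
position: [0.4715, 0.1774, 0.1463]
tool_rot: [[0.159, -0.987, -0.001], [-0.987, -0.159, -0.001], [0.0, 0.001, -1.0]]
wrist_force: [-3.6, -0.2, 2.3]
opening: 0.0173
```

```bash
python3 -c "
from h import *
plan([.471,.176,.1445],8.8)"
```

```text
t 4.4 pos [0.4715 0.1774 0.1463] yaw -170.8 z [-0.001 -0.001 -1.   ] F [-3.6 -0.2  2.3] M [ 0.04  0.97 -0.01] op 0.0173 q [ 39.1  15.3 -23.4  -0.  -51.4 -29.9]
turn 0.0042 shift after turn [0.006 0.003 0.009] before turn [0.006 0.003 0.009]
```

jog_arm:
  targets:
    - [[0,0,0],[0,-0.052,-0.0115],1]
    - [[0,0,0],[0,-0.053,-0.005],1]
    - [[0,0,0],[0,-0.054,0.002],1]
    - [[0,0,0],[0,-0.0525,0.0085],1]
    - [[0,0,0],[0,-0.0505,0.015],1]

```text
clock: 5.03
position: [0.5221, 0.1844, 0.1442]
tool_rot: [[0.159, -0.987, -0.005], [-0.987, -0.159, -0.003], [0.003, 0.006, -1.0]]
wrist_force: [-4.5, -2.8, 2.5]
opening: 0.0172
```

jog_arm:
  targets:
    - [[0,0,0],[0,0,0],1]
    - [[0,0,0],[0,0,0],1]

```text
clock: 5.28
position: [0.523, 0.1846, 0.1439]
tool_rot: [[0.159, -0.987, -0.002], [-0.987, -0.159, -0.002], [0.002, 0.002, -1.0]]
wrist_force: [-0.3, -5.6, -0.2]
opening: 0.0171
```

```bash
python3 -c "
from h import *
plan([.523,.1855,.1445],8.8)
s=camera('scene')
cv2.imwrite('pics/s5.png',cv2.resize(s[170:270,220:350],None,fx=6,fy=6,interpolation=2)[:,:,::-1])"
```

```text
t 5.28 pos [0.523  0.1846 0.1439] yaw -170.9 z [-0.002 -0.002 -1.   ] F [-0.3 -5.6 -0.2] M [-1.58  0.47 -0.01] op 0.0171 q [ 36.2  20.1 -16.6   0.  -53.5 -27.1]
turn 0.0039 shift after turn [-0.004 -0.    -0.003] before turn [-0.004 -0.001 -0.003]
```

View pics/s5.png

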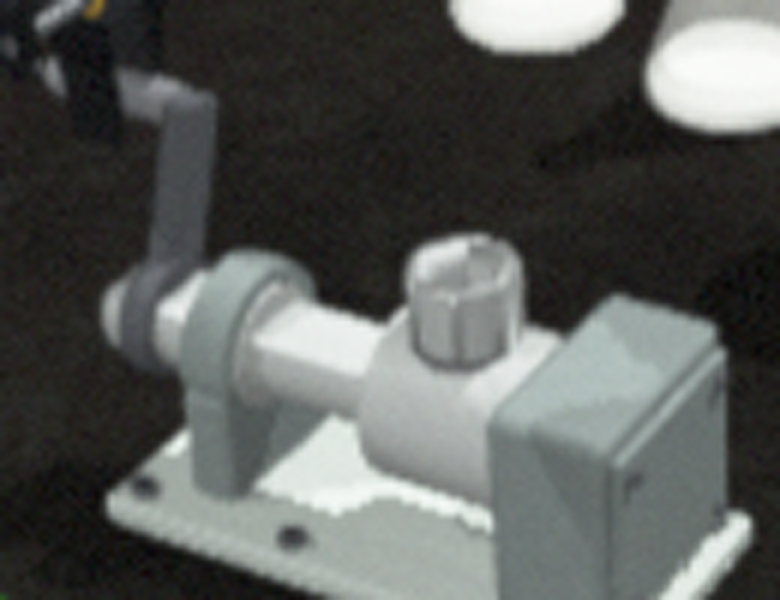

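The flat now looks upward. I'll release, rise, and check the grip's angle.

jog_arm:
  targets:
    - [[0,0,0],[0,0,0],0.3]
    - [[0,0,0],[0,0,0],0.3]
    - [[0,0,0],[0,0,0],0.3]
    - [[0,0,0],[0,0,0],0.3]
    - [[0,0,0],[0,0,0],0.3]

```text
clock: 5.95
position: [0.5239, 0.1862, 0.1447]
tool_rot: [[0.159, -0.987, 0.0], [-0.987, -0.159, 0.0], [-0.0, -0.001, -1.0]]
wrist_force: [0.4, -0.3, 0.5]
opening: 0.0576
```

jog_arm:
  targets:
    - [[0,0,0],[0,0,-0.15],0.3]
    - [[0,0,0],[0,0,-0.3],0.3]
    - [[0,0,0],[0.2,0.22,-0.05],0.3]
    - [[0,0,0],[0.2,0.22,0],0.3]

```text
clock: 6.45
position: [0.4494, 0.0925, 0.2457]
tool_rot: [[0.16, -0.987, 0.003], [-0.987, -0.16, 0.002], [-0.001, -0.003, -1.0]]
wrist_force: [0.4, 0.6, -0.3]
opening: 0.0609
```

```bash
python3 -c "
from h import *
plan([.503,-.307,.25],-4.3)
s=camera('scene');t=camera('top')
cv2.imwrite('pics/sr6.png',s[:,:,::-1]);cv2.imwrite('pics/tr6.png',t[:,:,::-1])
cv2.imwrite('pics/t6.png',cv2.resize(t[200:280,165:325],None,fx=5,fy=5,interpolation=2)[:,:,::-1])
cv2.imwrite('pics/s6.png',cv2.resize(s[170:290,200:360],None,fx=5,fy=5,interpolation=2)[:,:,::-1])"
```

```text
t 6.45 pos [0.4494 0.0925 0.2457] yaw -170.8 z [ 0.003  0.002 -1.   ] F [ 0.4  0.6 -0.3] M [ 0.02 -0.11  0.03] op 0.0609 q [ 32.    5.  -20.6   0.  -64.2 -22.8]
turn 0.1573 shift after turn [ 1.972 -0.417 -0.024] before turn [ 2.015  0.055 -0.024]
```

View pics/s6.png

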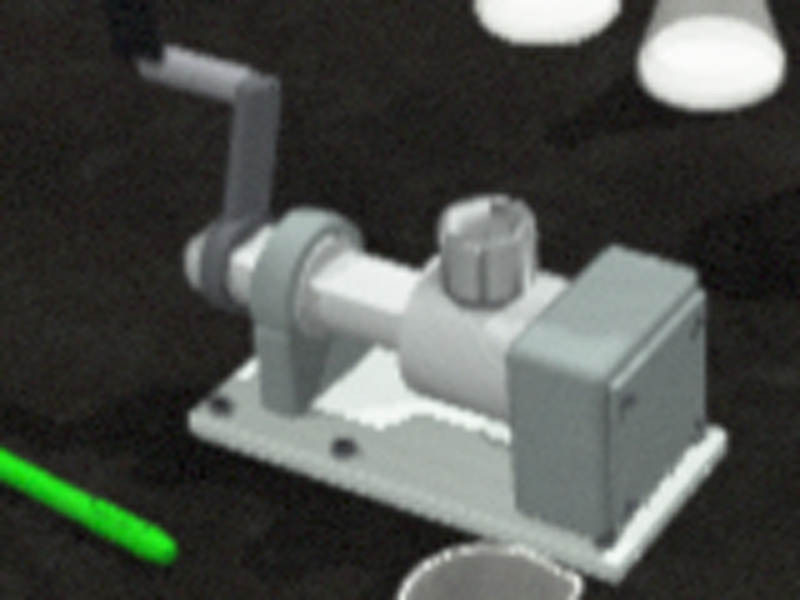

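View pics/t6.png

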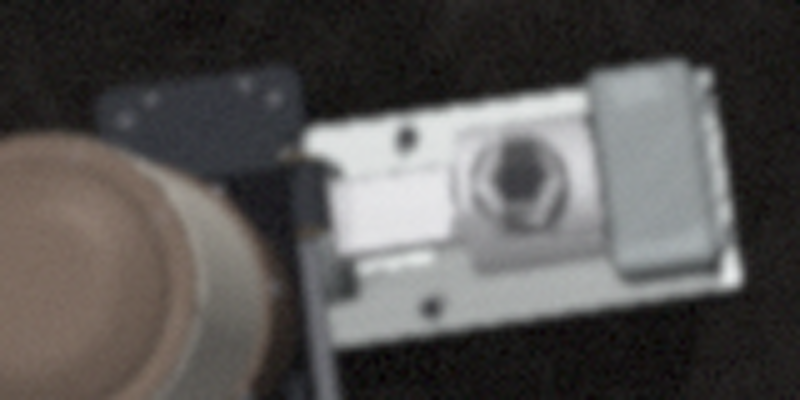

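jog_arm:
  targets:
    - [[0,0,0.08],[0,0,0],0]
    - [[0,0,0.077],[0,0,0],0]
    - [[0,0,0],[0.24,-0.05,0],0]
    - [[0,0,0],[0.24,-0.05,0],0]
    - [[0,0,0],[0.24,-0.05,0],0]

```text
clock: 7.18
position: [0.4692, -0.054, 0.2447]
tool_rot: [[-0.074, -0.997, 0.001], [-0.997, 0.074, 0.0], [-0.0, -0.001, -1.0]]
wrist_force: [1.3, 0.4, -0.4]
opening: 0.0866
```

jog_arm:
  targets:
    - [[0,0,0],[0.24,-0.05,0],0]
    - [[0,0,0],[0.24,-0.05,0],0]
    - [[0,0,0],[0.24,-0.05,0],0]
    - [[0,0,0],[0.24,-0.05,0],0]
    - [[0,0,0],[0,0,0],0]

```text
clock: 7.8
position: [0.4944, -0.25, 0.2437]
tool_rot: [[-0.08, -0.997, -0.001], [-0.997, 0.08, -0.0], [0.0, 0.001, -1.0]]
wrist_force: [-0.0, 1.0, -0.0]
opening: 0.0871
```

```bash
python3 -c "
from h import *
plan([.504,-.307,.18],-4.3)
s=camera('scene');t=camera('top')
cv2.imwrite('pics/sr7.png',s[:,:,::-1]);cv2.imwrite('pics/tr7.png',t[:,:,::-1])
cv2.imwrite('pics/t7.png',cv2.resize(t[200:280,165:325],None,fx=5,fy=5,interpolation=2)[:,:,::-1])
cv2.imwrite('pics/t7b.png',cv2.resize(t[218:254,250:290],None,fx=16,fy=16,interpolation=2)[:,:,::-1])
cv2.imwrite('pics/s7.png',cv2.resize(s[170:290,200:360],None,fx=5,fy=5,interpolation=2)[:,:,::-1])"
```

```text
t 7.8 pos [ 0.4944 -0.25    0.2437] yaw 175.4 z [-0.001 -0.    -1.   ] F [-0.  1. -0.] M [ 0.14 -0.07  0.02] op 0.0871 q [-10.1  14.7  -8.7   0.  -66.6   5.5]
turn -0.0032 shift after turn [ 0.28  -0.069  0.319] before turn [ 0.28  -0.071  0.319]
```

View pics/t7.png

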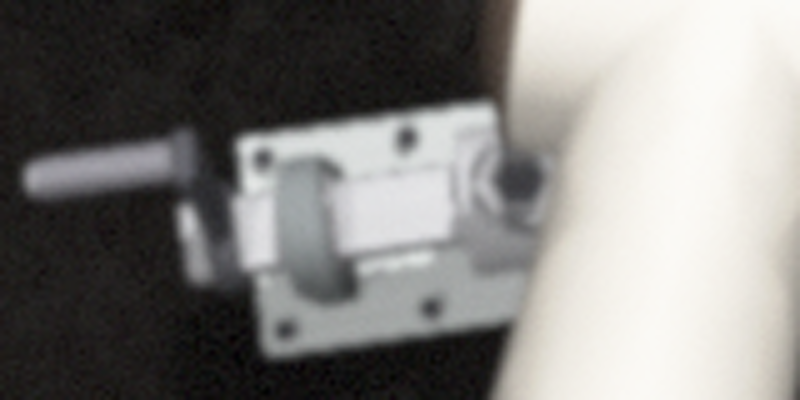

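View pics/t7b.png

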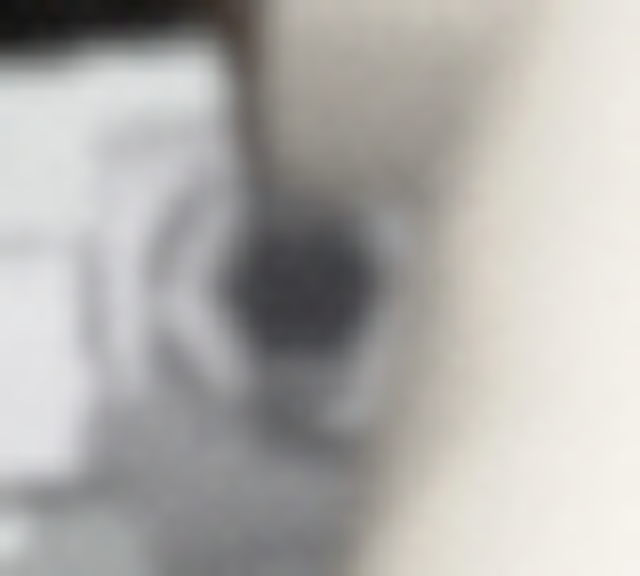

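View pics/s7.png

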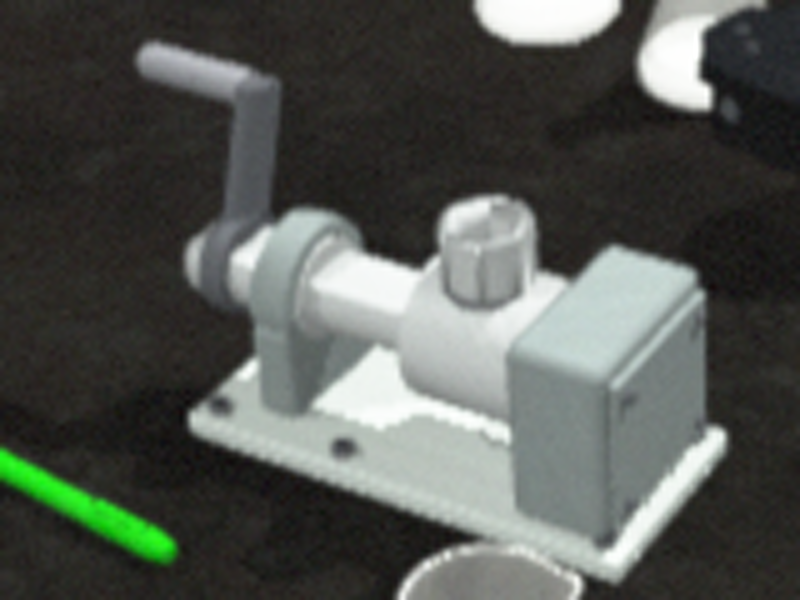

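```bash
cat > m2.py <<'E'
from h import *
np.set_printoptions(precision=4,suppress=True)
t=lambda x,y:(165+x/5-.4,200+y/5-.4); s=lambda x,y:(200+x/5-.4,170+y/5-.4)
a=tri(t(27,180),s(140,56));b=tri(t(178,158),s(248,88));print(a,b)
yaw=np.radians(8.8);sx=np.array([np.cos(yaw),np.sin(yaw)]);o=np.array([.5225,-.001])
for p in(a,b):
  x=(p[0][:2]-o)@sx; z=p[0][2]-.07;print(x,z,np.hypot(x,z),"theta",.35-np.arctan2(x,z))
for q in((340,182),(450,166),(345,252),(450,237)):
  p=plane("top",t(*q),.083);print((p[:2]-o)@sx)
# crank hub (end of shaft), bearing, etc: base plate sym. line
P=[plane("top",t(*q),.012) for q in((240,137),(268,355),(708,72),(742,288))];print("plate mid",[(x[:2]-o)@sx for x in P])
E
python3 m2.py
```

```text
(array([0.5184, 0.2169, 0.1512]), np.float64(0.00016066750653679767)) (array([0.5285, 0.1511, 0.1506]), np.float64(0.001522183141838686))
0.02925938135215551 0.08117916033566641 0.08629117840147218 theta 0.004064061066663405
0.029211331784319804 0.08058479560869852 0.08571587477188417 theta 0.0022402140265177506
0.017237504335665527
0.01747841070478441
-0.016168620412381634
-0.01612663064596603
plate mid [np.float64(0.055879531668710694), np.float64(-0.05508080619934641), np.float64(0.055645728428051454), np.float64(-0.055594983747068054)]
```

Shaft angle comes out at about 0.00 rad. Now the socket orientation, from the unobstructed earlier picture.

```bash
python3 - <<'E'
from h import *
a=cv2.imread("pics/top0.png").astype(float)+cv2.imread("pics/tr6.png")
a=(a/2).astype(np.uint8)
c=cv2.resize(a[218:254,250:290],None,fx=16,fy=16,interpolation=cv2.INTER_CUBIC)
b=cv2.imread("pics/sr7.png")[202:236,282:314];b=cv2.resize(b,None,fx=16,fy=16,interpolation=cv2.INTER_CUBIC)
cv2.imwrite("pics/hex.png",c);cv2.imwrite("pics/hexs.png",b)
E
```

```text
(no output)
```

View pics/hex.png

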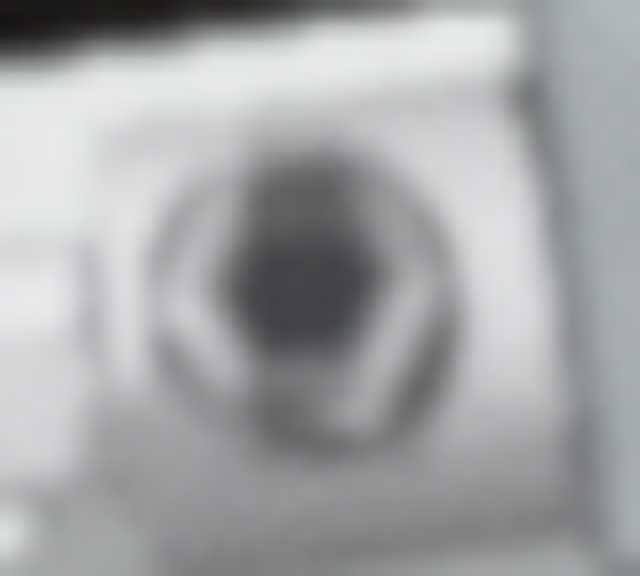

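View pics/hexs.png

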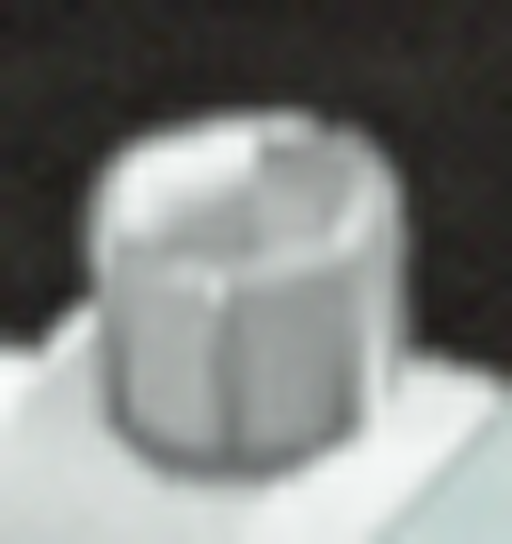

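jog_arm:
  targets:
    - [[0,0,0],[0.14,-0.035,0.1],0.4]
    - [[0,0,0],[0.14,-0.035,0.1],0.4]
    - [[0,0,0],[0,0,0.1],0.4]
    - [[0,0,0],[0,0,0],0.4]
    - [[0,0,0],[0,0,0],0.4]

```text
clock: 8.52
position: [0.5046, -0.3036, 0.1857]
tool_rot: [[-0.074, -0.997, 0.002], [-0.997, 0.074, -0.001], [0.001, -0.002, -1.0]]
wrist_force: [-0.6, -0.6, -0.4]
opening: 0.0534
```

```bash
python3 -c "
from h import *
plan([.5037,-.3075,.106],-4.3)
print(plane('top',(420,281),.08),plane('top',(420,281),.126))
s=camera('scene')
cv2.imwrite('pics/s8.png',cv2.resize(s[180:380,340:540],None,fx=3,fy=3,interpolation=2)[:,:,::-1])"
```

```text
t 8.53 pos [ 0.5046 -0.3036  0.1857] yaw 175.8 z [ 0.002 -0.001 -1.   ] F [-0.6 -0.6 -0.4] M [ 0.04 -0.09  0.  ] op 0.0534 q [-15.3  20.7  -8.9   0.  -60.3  11. ]
turn 0.001 shift after turn [0.02  0.003 0.399] before turn [0.02  0.003 0.399]
[ 0.42418497 -0.35783727  0.08      ] [ 0.4235261  -0.34735994  0.126     ]
```

View pics/s8.png

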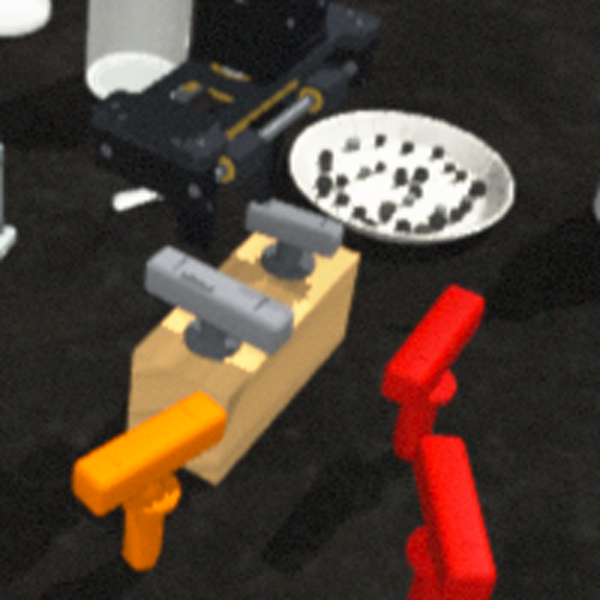

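jog_arm:
  targets:
    - [[0,0,0],[0.02,0.003,0.1],0.4]
    - [[0,0,0],[0,0,0.1],0.4]
    - [[0,0,0],[0,0,0.1],0.4]
    - [[0,0,0],[0,0,0.097],0.4]
    - [[0,0,0],[0,0,0],0.4]

```text
clock: 9.2
position: [0.5026, -0.3076, 0.1049]
tool_rot: [[-0.075, -0.997, -0.001], [-0.997, 0.075, 0.001], [-0.0, 0.002, -1.0]]
wrist_force: [-0.2, -0.2, -0.1]
opening: 0.052
```

```bash
python3 -c "
from h import *
plan([.5037,-.3075,.106],-4.3)
s=camera('scene')
cv2.imwrite('pics/s9.png',cv2.resize(s[180:380,340:540],None,fx=3,fy=3,interpolation=2)[:,:,::-1])"
```

```text
t 9.2 pos [ 0.5026 -0.3076  0.1049] yaw 175.7 z [-0.001  0.001 -1.   ] F [-0.2 -0.2 -0.1] M [ 0.06 -0.03  0.01] op 0.052 q [-15.7  25.5 -14.3  -0.  -50.3  11.5]
turn 0.0001 shift after turn [-0.001 -0.006 -0.006] before turn [-0.001 -0.006 -0.006]
```

View pics/s9.png

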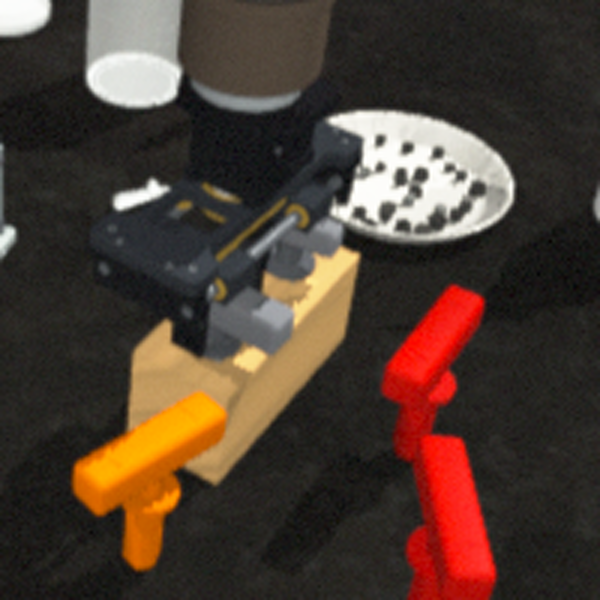

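Fingers straddle the big key's bar. Closing firmly.

jog_arm:
  targets:
    - [[0,0,0],[0,0,0],1]
    - [[0,0,0],[0,0,0],1]
    - [[0,0,0],[0,0,0],1]
    - [[0,0,0],[0,0,0],1]
    - [[0,0,0],[0,0,0],1]
  squeeze: 50

```text
clock: 9.88
position: [0.503, -0.3083, 0.1056]
tool_rot: [[-0.075, -0.997, 0.0], [-0.997, 0.075, -0.0], [0.0, -0.0, -1.0]]
wrist_force: [-0.4, 0.2, 3.1]
opening: 0.0257
```

jog_arm:
  targets:
    - [[0,0,0],[0,0,0],1]
    - [[0,0,0],[0,0,-0.05],1]
    - [[0,0,0],[0,0,-0.1],1]
    - [[0,0,0],[0,0,0],1]

```text
clock: 10.38
position: [0.5039, -0.3086, 0.1365]
tool_rot: [[-0.075, -0.997, 0.003], [-0.997, 0.075, -0.001], [0.001, -0.003, -1.0]]
wrist_force: [0.1, 0.0, -2.0]
opening: 0.0257
```

```bash
python3 -c "
from h import *
plan([.523,-.001,.27],-25.5)
s=camera('scene')
cv2.imwrite('pics/s10.png',cv2.resize(s[180:380,340:540],None,fx=3,fy=3,interpolation=2)[:,:,::-1])"
```

```text
t 10.38 pos [ 0.5039 -0.3086  0.1365] yaw 175.7 z [ 0.003 -0.001 -1.   ] F [ 0.1  0.  -2. ] M [ 0.06 -0.06 -0.03] op 0.0257 q [-15.8  23.5 -12.2   0.  -54.   11.5]
turn 0.2464 shift after turn [-1.429  0.574 -0.669] before turn [-1.54   0.018 -0.669]
```

View pics/s10.png

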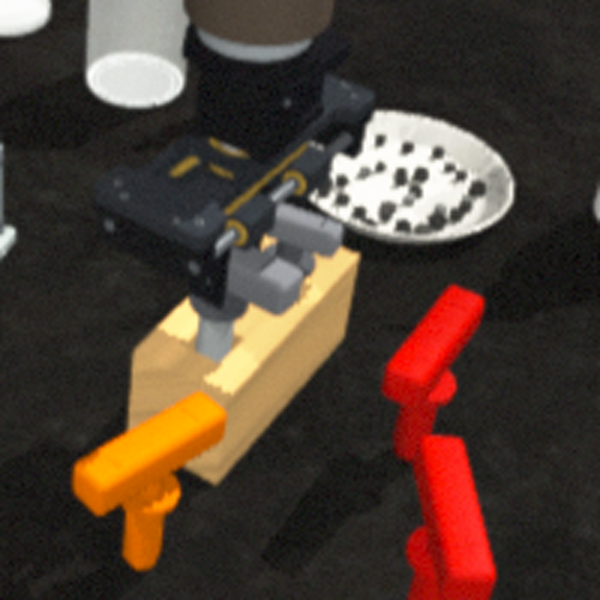

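jog_arm:
  targets:
    - [[0,0,0],[0,0,-0.22],1]
    - [[0,0,0],[0,0,-0.22],1]
    - [[0,0,0],[0,0,-0.22],1]
    - [[0,0,0.12],[0,0,0],1]
    - [[0,0,0.12],[0,0,0],1]

```text
clock: 11.05
position: [0.5025, -0.3078, 0.2664]
tool_rot: [[-0.428, -0.904, -0.001], [-0.904, 0.428, 0.001], [-0.001, 0.001, -1.0]]
wrist_force: [0.6, 0.7, -2.1]
opening: 0.0257
```

jog_arm:
  targets:
    - [[0,0,0],[-0.15,0.06,0],1]
    - [[0,0,0],[-0.2,0.08,0],1]
    - [[0,0,0],[-0.2,0.08,0],1]
    - [[0,0,0],[-0.2,0.08,0],1]
    - [[0,0,0],[-0.2,0.08,0],1]

```text
clock: 11.68
position: [0.5135, -0.1024, 0.2658]
tool_rot: [[-0.422, -0.907, -0.002], [-0.907, 0.422, 0.0], [0.001, 0.002, -1.0]]
wrist_force: [0.1, 0.5, -1.4]
opening: 0.0255
```

jog_arm:
  targets:
    - [[0,0,0],[-0.2,0.08,0],1]
    - [[0,0,0],[-0.15,0.06,0],1]
    - [[0,0,0],[0,0,0],1]
    - [[0,0,0],[0,0,0],1]

```text
clock: 12.18
position: [0.5179, -0.0288, 0.2664]
tool_rot: [[-0.422, -0.907, -0.002], [-0.907, 0.422, -0.0], [0.001, 0.001, -1.0]]
wrist_force: [1.6, -0.2, -1.5]
opening: 0.0258
```

```bash
python3 -c "
from h import *
plan([.5228,-.001,.245],-25.5)"
```

```text
t 12.18 pos [ 0.5179 -0.0288  0.2664] yaw 155.1 z [-0.002 -0.    -1.   ] F [ 1.6 -0.2 -1.5] M [ 0.06 -0.1  -0.  ] op 0.0258 q [ 14.8  10.3 -11.1  -0.  -68.6 -39.7]
turn 0.0064 shift after turn [-0.136  0.038  0.107] before turn [-0.137  0.036  0.107]
```

jog_arm:
  targets:
    - [[0,0,0.006],[-0.068,0.019,0.053],1]
    - [[0,0,0],[-0.068,0.019,0.053],1]
    - [[0,0,0],[0,0,0],1]
    - [[0,0,0],[0,0,0],1]

```text
clock: 12.68
position: [0.5231, -0.0007, 0.2459]
tool_rot: [[-0.43, -0.903, -0.0], [-0.903, 0.43, -0.0], [0.0, 0.0, -1.0]]
wrist_force: [-0.4, -0.9, -1.9]
opening: 0.0255
```

```bash
python3 -c "
from h import *
plan([.5228,-.001,.245],-25.5)
s=camera('scene');t=camera('top')
cv2.imwrite('pics/sr11.png',s[:,:,::-1]);
cv2.imwrite('pics/s11.png',cv2.resize(s[150:250,240:360],None,fx=6,fy=6,interpolation=2)[:,:,::-1])
cv2.imwrite('pics/t11.png',cv2.resize(t[190:290,200:330],None,fx=6,fy=6,interpolation=2)[:,:,::-1])"
```

```text
t 12.68 pos [ 0.5231 -0.0007  0.2459] yaw 154.6 z [-0. -0. -1.] F [-0.4 -0.9 -1.9] M [ 0.09 -0.07 -0.01] op 0.0255 q [ 17.7  11.6 -12.6   0.  -65.8 -43.2]
turn 0.0006 shift after turn [0.002 0.001 0.004] before turn [0.002 0.001 0.004]
```

View pics/s11.png

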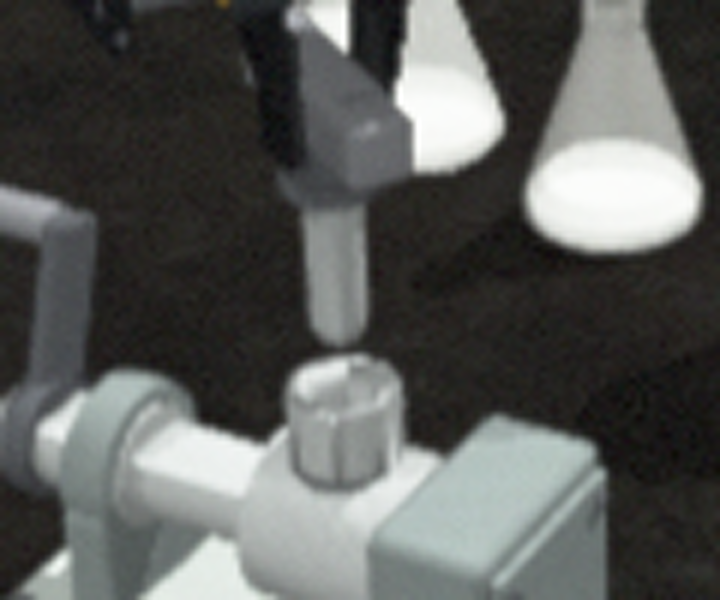

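View pics/t11.png

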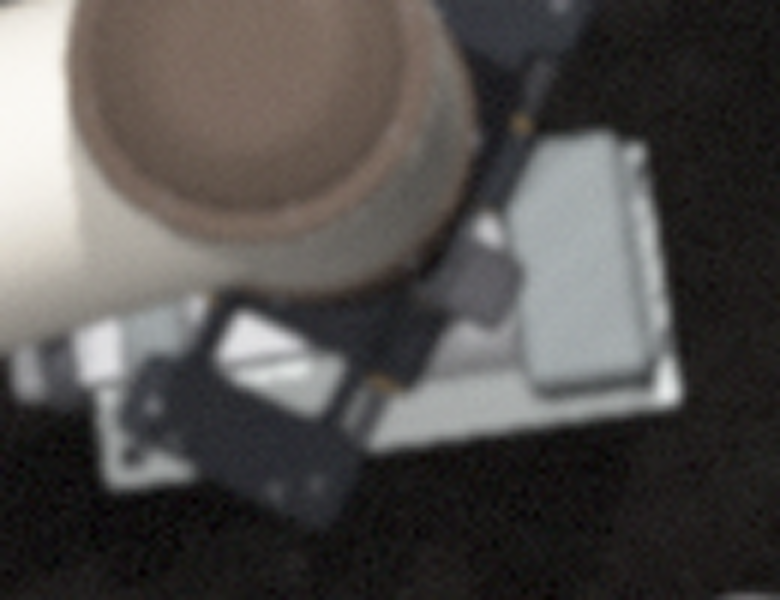

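```bash
python3 -c "
from h import *
for o in ([.5228,-.001],[.5228,-.006],[.5178,-.001]):
  for z in(.112,.134,.157,.19):
    p=proj('scene',np.array(o+[z]));print(o,z,((p-[240,150]+.4)*6).round(1))
"
```

```text
[0.5228, -0.001] 0.112 [343.8 438.1]
[0.5228, -0.001] 0.134 [340.6 389. ]
[0.5228, -0.001] 0.157 [337.2 336.4]
[0.5228, -0.001] 0.19 [332.1 258.3]
[0.5228, -0.006] 0.112 [353.8 442.5]
[0.5228, -0.006] 0.134 [350.7 393.3]
[0.5228, -0.006] 0.157 [347.4 340.6]
[0.5228, -0.006] 0.19 [342.5 262.4]
[0.5178, -0.001] 0.112 [335.1 444. ]
[0.5178, -0.001] 0.134 [331.8 394.8]
[0.5178, -0.001] 0.157 [328.2 342.1]
[0.5178, -0.001] 0.19 [322.9 263.9]
```

jog_arm:
  targets:
    - [[0,0,0],[0.002,-0.005,0.05],1]
    - [[0,0,0],[0,0,0.05],1]
    - [[0,0,0],[0,0,0.03],1]
    - [[0,0,0],[0,0,0],1]

```text
clock: 13.28
position: [0.5234, -0.0017, 0.2192]
tool_rot: [[-0.43, -0.903, -0.002], [-0.903, 0.43, -0.001], [0.001, 0.001, -1.0]]
wrist_force: [-0.2, 0.1, -1.7]
opening: 0.0255
```

```bash
python3 -c "
from h import *
plan([.5236,-.0016,.195],-25.5)"
```

```text
t 13.28 pos [ 0.5234 -0.0017  0.2192] yaw 154.5 z [-0.002 -0.001 -1.   ] F [-0.2  0.1 -1.7] M [ 0.08 -0.11 -0.04] op 0.0255 q [ 17.6  12.9 -14.9   0.  -62.3 -43.1]
turn 0.0003 shift after turn [-0.001 -0.001  0.121] before turn [-0.001 -0.001  0.121]
```

Tip is a few mm inside the flare with no contact force. Continuing gently.

jog_arm:
  targets:
    - [[0,0,0],[0,0,0.02],1]
    - [[0,0,0],[0,0,0.02],1]
    - [[0,0,0],[0,0,0],1]

```text
clock: 13.65
position: [0.5235, -0.0016, 0.2116]
tool_rot: [[-0.43, -0.903, -0.001], [-0.903, 0.43, -0.0], [0.0, 0.001, -1.0]]
wrist_force: [0.2, -0.2, -1.4]
opening: 0.0254
```

```bash
python3 -c "
from h import *
plan([.5236,-.0016,.195],-25.5)"
```

```text
t 13.65 pos [ 0.5235 -0.0016  0.2116] yaw 154.5 z [-0.001 -0.    -1.   ] F [ 0.2 -0.2 -1.4] M [ 0.12 -0.05 -0.  ] op 0.0254 q [ 17.6  13.2 -15.6  -0.  -61.2 -43.1]
turn 0.0004 shift after turn [-0.    -0.     0.083] before turn [-0.    -0.     0.083]
```

jog_arm:
  targets:
    - [[0,0,0],[0,0,0.02],1]
    - [[0,0,0],[0,0,0.02],1]
    - [[0,0,0],[0,0,0],1]

```text
clock: 14.02
position: [0.5231, -0.0015, 0.2031]
tool_rot: [[-0.43, -0.903, -0.002], [-0.903, 0.43, 0.0], [0.001, 0.002, -1.0]]
wrist_force: [-1.6, 2.2, -2.1]
opening: 0.026
```

```bash
python3 -c "
from h import *
plan([.5236,-.0016,.195],-25.5)
s=camera('scene')
cv2.imwrite('pics/s12.png',cv2.resize(s[150:250,240:360],None,fx=6,fy=6,interpolation=2)[:,:,::-1])"
```

```text
t 14.03 pos [ 0.5231 -0.0015  0.2031] yaw 154.5 z [-0.002  0.    -1.   ] F [-1.6  2.2 -2.1] M [ 0.48  0.51 -0.02] op 0.026 q [ 17.6  13.7 -16.3  -0.  -60.1 -43.1]
turn 0.0002 shift after turn [-0.001 -0.003  0.041] before turn [-0.001 -0.003  0.041]
```

View pics/s12.png

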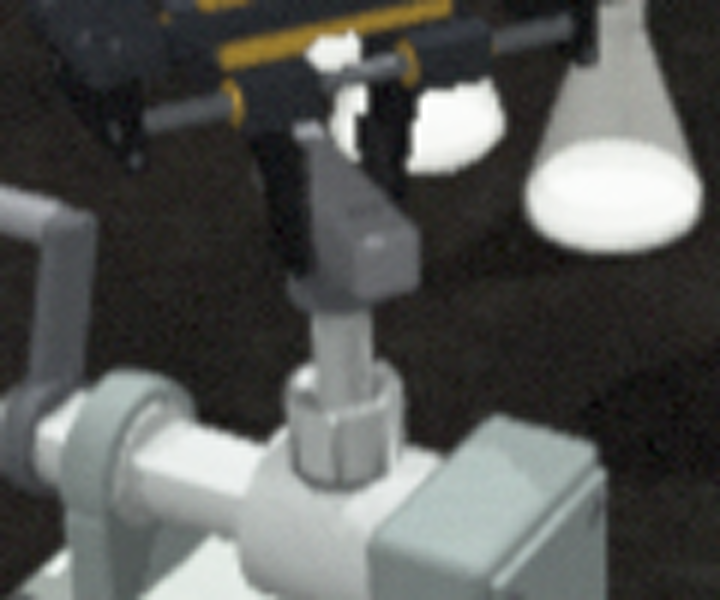

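jog_arm:
  targets:
    - [[0,0,0],[0,0,0.02],1]
    - [[0,0,0],[0,0,0.015],1]
    - [[0,0,0],[0,0,0],1]

```text
clock: 14.45
position: [0.5232, -0.0015, 0.1964]
tool_rot: [[-0.43, -0.903, -0.002], [-0.903, 0.43, 0.0], [0.001, 0.001, -1.0]]
wrist_force: [-3.5, 1.5, -1.8]
opening: 0.0251
```

```bash
python3 -c "
from h import *
plan([.5236,-.0016,.195],-25.5)"
```

```text
t 14.45 pos [ 0.5232 -0.0015  0.1964] yaw 154.5 z [-0.002  0.    -1.   ] F [-3.5  1.5 -1.8] M [0.74 1.21 0.01] op 0.0251 q [ 17.6  14.  -16.9  -0.  -59.2 -43.1]
turn 0.0003 shift after turn [-0.001 -0.002  0.007] before turn [-0.001 -0.002  0.007]
```

jog_arm:
  targets:
    - [[0,0,0],[0,0.003,0.008],1]
    - [[0,0,0],[0,0,0.006],1]
    - [[0,0,0],[0,0,0],1]

```text
clock: 14.82
position: [0.5232, -0.0014, 0.1955]
tool_rot: [[-0.43, -0.903, 0.001], [-0.903, 0.43, -0.0], [0.0, -0.001, -1.0]]
wrist_force: [-6.9, 2.0, 7.1]
opening: 0.0258
```

```bash
python3 -c "
from h import *
plan([.5236,-.0016,.195],-25.5)"
```

```text
t 14.82 pos [ 0.5232 -0.0014  0.1955] yaw 154.6 z [ 0.001 -0.    -1.   ] F [-6.9  2.   7.1] M [0.87 2.05 0.03] op 0.0258 q [ 17.6  14.  -17.1   0.  -58.9 -43.1]
turn 0.0007 shift after turn [-0.    -0.002  0.003] before turn [-0.    -0.002  0.003]
```

Key bottomed (tip about 0.106, Fz about 7 N). Turning clockwise.

jog_arm:
  targets:
    - [[0,0,0.08],[0,0,0],1]
    - [[0,0,0.08],[0,0,0],1]
    - [[0,0,0.08],[0,0,0],1]
    - [[0,0,0],[0,0,0],1]

```text
clock: 15.32
position: [0.5228, -0.0011, 0.1955]
tool_rot: [[-0.721, -0.693, 0.0], [-0.693, 0.721, 0.0], [-0.0, 0.0, -1.0]]
wrist_force: [-7.4, 3.7, 7.5]
opening: 0.0256
```

```bash
python3 -c "
from h import *
plan([.5236,-.0016,.195],-94)
s=camera('scene')
cv2.imwrite('pics/s13.png',cv2.resize(s[150:250,240:360],None,fx=6,fy=6,interpolation=2)[:,:,::-1])"
```

```text
t 15.32 pos [ 0.5228 -0.0011  0.1955] yaw 133.9 z [ 0.  0. -1.] F [-7.4  3.7  7.5] M [1.33 2.42 0.05] op 0.0256 q [ 17.7  14.  -17.1  -0.  -58.9 -63.8]
turn 0.5572 shift after turn [-0.004 -0.002  0.003] before turn [-0.001 -0.004  0.003]
```

View pics/s13.png

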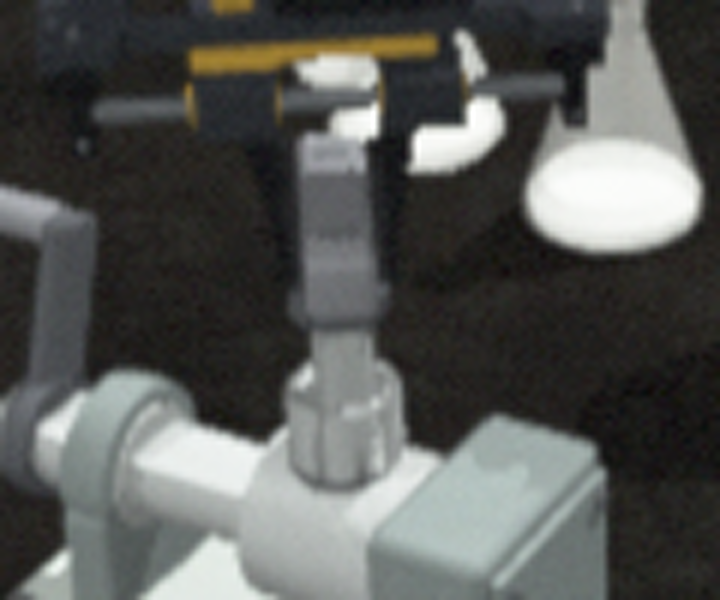

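jog_arm:
  targets:
    - [[0,0,0],[0.002,0.005,0],1]
    - [[0,0,0.08],[0,0,0],1]
    - [[0,0,0.08],[0,0,0],1]
    - [[0,0,0.08],[0,0,0],1]
    - [[0,0,0.08],[0,0,0],1]

```text
clock: 16.0
position: [0.5225, -0.0004, 0.1955]
tool_rot: [[-0.96, -0.279, 0.001], [-0.279, 0.96, 0.001], [-0.002, 0.0, -1.0]]
wrist_force: [-6.2, 4.3, 6.6]
opening: 0.0255
```

```bash
python3 -c "
from h import *
plan([.5236,-.0016,.195],-94)"
```

```text
t 16.0 pos [ 5.225e-01 -4.000e-04  1.955e-01] yaw 106.2 z [ 0.001  0.001 -1.   ] F [-6.2  4.3  6.6] M [1.5  1.95 0.04] op 0.0255 q [ 17.8  13.9 -17.2  -0.  -58.8 -91.5]
turn 0.2352 shift after turn [-0.006 -0.006  0.003] before turn [-0.004 -0.007  0.003]
```

Now in smaller steps, watching the torque.

jog_arm:
  targets:
    - [[0,0,0.06],[0,0,0],1]
    - [[0,0,0.06],[0,0,0],1]
    - [[0,0,0.03],[0,0,0],1]
    - [[0,0,0],[0,0,0],1]
  squeeze: 60

```text
clock: 16.5
position: [0.5225, -0.0002, 0.1956]
tool_rot: [[-0.998, -0.062, 0.002], [-0.062, 0.998, 0.001], [-0.002, 0.001, -1.0]]
wrist_force: [-5.7, 4.4, 6.2]
opening: 0.0254
```

```bash
python3 -c "
from h import *
plan([.5236,-.0016,.195],-94)"
```

```text
t 16.5 pos [ 5.225e-01 -2.000e-04  1.956e-01] yaw 93.5 z [ 0.002  0.001 -1.   ] F [-5.7  4.4  6.2] M [1.68 1.97 0.03] op 0.0254 q [  17.8   13.9  -17.2   -0.   -58.8 -104.2]
turn 0.0876 shift after turn [-0.006 -0.007  0.003] before turn [-0.005 -0.007  0.003]
```

jog_arm:
  targets:
    - [[0,0,0.03],[0,0,0],1]
    - [[0,0,0.03],[0,0,0],1]
    - [[0,0,0],[0,0,0],1]

```text
clock: 16.88
position: [0.5225, -0.0001, 0.1955]
tool_rot: [[-1.0, 0.028, 0.002], [0.028, 1.0, 0.001], [-0.002, 0.001, -1.0]]
wrist_force: [-6.6, 4.2, 6.9]
opening: 0.0253
```

```bash
python3 -c "
from h import *
plan([.5236,-.0016,.195],-94)"
```

```text
t 16.88 pos [ 5.225e-01 -1.000e-04  1.955e-01] yaw 88.4 z [ 0.002  0.001 -1.   ] F [-6.6  4.2  6.9] M [1.72 2.02 0.05] op 0.0253 q [  17.8   13.9  -17.2   -0.   -58.8 -109.4]
turn 0.0276 shift after turn [-0.006 -0.007  0.003] before turn [-0.006 -0.007  0.003]
```

jog_arm:
  targets:
    - [[0,0,0.025],[0,0,0],1]
    - [[0,0,0.025],[0,0,0],1]
    - [[0,0,0],[0,0,0],1]

```text
clock: 17.25
position: [0.5224, 0.0001, 0.1955]
tool_rot: [[-0.995, 0.103, 0.002], [0.103, 0.995, 0.002], [-0.001, 0.002, -1.0]]
wrist_force: [-7.0, 5.8, 8.2]
opening: 0.0254
```

```bash
python3 -c "
from h import *
plan([.5236,-.0016,.195],-98)"
```

```text
t 17.25 pos [5.224e-01 1.000e-04 1.955e-01] yaw 84.1 z [ 0.002  0.002 -1.   ] F [-7.   5.8  8.2] M [1.92 2.14 0.11] op 0.0254 q [ 1.780e+01  1.390e+01 -1.720e+01 -1.000e-01 -5.880e+01 -1.137e+02]
turn 0.0244 shift after turn [-0.007 -0.007  0.003] before turn [-0.007 -0.008  0.003]
```

jog_arm:
  targets:
    - [[0,0,0.02],[0,0,0],1]
    - [[0,0,0.02],[0,0,0],1]
    - [[0,0,0],[0,0,0],1]

```text
clock: 17.62
position: [0.5224, 0.0001, 0.1955]
tool_rot: [[-0.987, 0.161, 0.001], [0.161, 0.987, 0.001], [-0.001, 0.001, -1.0]]
wrist_force: [-6.7, 5.1, 6.0]
opening: 0.0252
```

```bash
python3 -c "
from h import *
plan([.5236,-.0016,.195],-98)
s=camera('scene')
cv2.imwrite('pics/s14.png',cv2.resize(s[150:250,240:360],None,fx=6,fy=6,interpolation=2)[:,:,::-1])"
```

```text
t 17.62 pos [5.224e-01 1.000e-04 1.955e-01] yaw 80.7 z [ 0.001  0.001 -1.   ] F [-6.7  5.1  6. ] M [2.09 2.17 0.52] op 0.0252 q [  17.8   13.9  -17.2   -0.   -58.8 -117. ]
turn -0.0146 shift after turn [-0.007 -0.008  0.003] before turn [-0.007 -0.007  0.003]
```

View pics/s14.png

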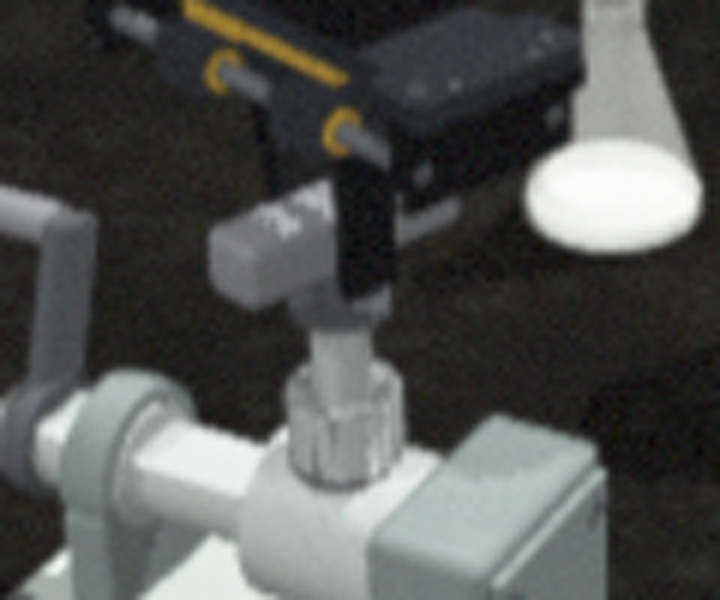

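Torque rose to 0.52 N m with the tool barely advancing, so the screw is at its stop. I'll ease the wind-up, release and lift off.

jog_arm:
  targets:
    - [[0,0,0.005],[0,0,0],1]
    - [[0,0,-0.03],[0,0,0],1]
    - [[0,0,0],[0,0,0],0.4]
    - [[0,0,0],[0,0,0],0.4]
    - [[0,0,0],[0,0,0],0.4]

```text
clock: 18.3
position: [0.5229, -0.001, 0.1943]
tool_rot: [[-0.992, 0.126, 0.001], [0.126, 0.992, -0.0], [-0.001, 0.0, -1.0]]
wrist_force: [1.0, -0.3, 0.2]
opening: 0.0471
```

jog_arm:
  targets:
    - [[0,0,0],[0,0,0],0.4]
    - [[0,0,0],[0,0,-0.05],0.4]
    - [[0,0,0],[0,0,-0.15],0.4]
    - [[0,0,0],[0,0,-0.25],0.4]
    - [[0,0,0],[0,0,0],0.4]

```text
clock: 18.92
position: [0.5247, -0.0007, 0.2894]
tool_rot: [[-0.992, 0.125, 0.011], [0.125, 0.992, 0.002], [-0.01, 0.003, -1.0]]
wrist_force: [-0.0, 0.5, -0.4]
opening: 0.0525
```

```bash
python3 -c "
from h import *
plan([.35,-.2,.29])
s=camera('scene')
cv2.imwrite('pics/sr15.png',s[:,:,::-1])
cv2.imwrite('pics/s15.png',cv2.resize(s[150:270,220:360],None,fx=5,fy=5,interpolation=2)[:,:,::-1])"
```

```text
t 18.93 pos [ 0.5247 -0.0007  0.2894] yaw 82.8 z [ 0.011  0.002 -1.   ] F [-0.   0.5 -0.4] M [ 0.03 -0.12 -0.05] op 0.0525 q [ 1.77e+01  9.80e+00 -8.60e+00  1.00e-01 -7.11e+01 -1.15e+02]
turn 0.0 shift after turn [ 0.741 -1.098 -0.014] before turn [ 0.741 -1.098 -0.014]
```

View pics/s15.png

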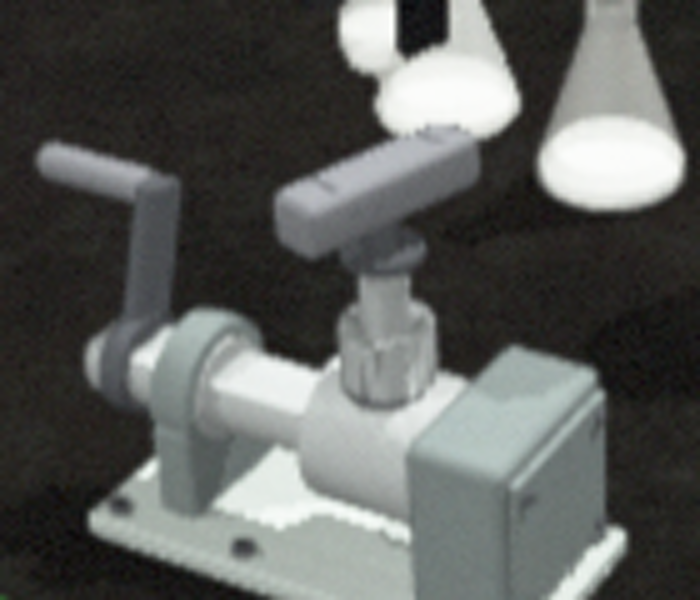

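Key stands in the screw. I'll clear the top view for a final check.

jog_arm:
  targets:
    - [[0,0,0],[0.1,-0.15,0],0.4]
    - [[0,0,0],[0.15,-0.22,0],0.4]
    - [[0,0,0],[0.15,-0.22,0],0.4]
    - [[0,0,0],[0.15,-0.22,0],0.4]
    - [[0,0,0],[0,0,0],0.4]

```text
clock: 19.6
position: [0.39, -0.1493, 0.2837]
tool_rot: [[-0.992, 0.13, -0.001], [0.13, 0.992, 0.0], [0.001, 0.0, -1.0]]
wrist_force: [0.2, 0.1, 0.5]
opening: 0.0523
```

```bash
python3 -c "
from h import *
plan([.35,-.2,.29])
s=camera('scene');t=camera('top')
cv2.imwrite('pics/sr16.png',s[:,:,::-1]);cv2.imwrite('pics/tr16.png',t[:,:,::-1])
cv2.imwrite('pics/s16.png',cv2.resize(s[150:270,200:360],None,fx=5,fy=5,interpolation=2)[:,:,::-1])
cv2.imwrite('pics/t16.png',cv2.resize(t[200:280,165:325],None,fx=5,fy=5,interpolation=2)[:,:,::-1])
"
```

```text
t 19.6 pos [ 0.39   -0.1493  0.2837] yaw 82.5 z [-0.001  0.    -1.   ] F [0.2 0.1 0.5] M [ 0.06 -0.22  0.01] op 0.0523 q [  1.5  -1.  -21.2  -0.  -69.8 -99. ]
turn 0.0 shift after turn [ 0.166 -0.277 -0.031] before turn [ 0.166 -0.277 -0.031]
```

View pics/tr16.png

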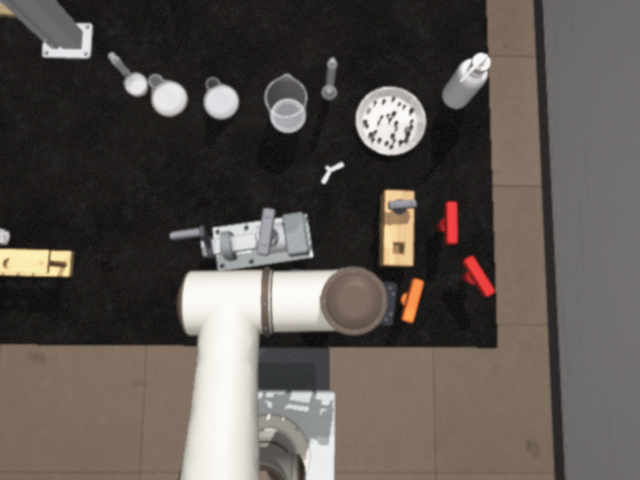

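View pics/t16.png

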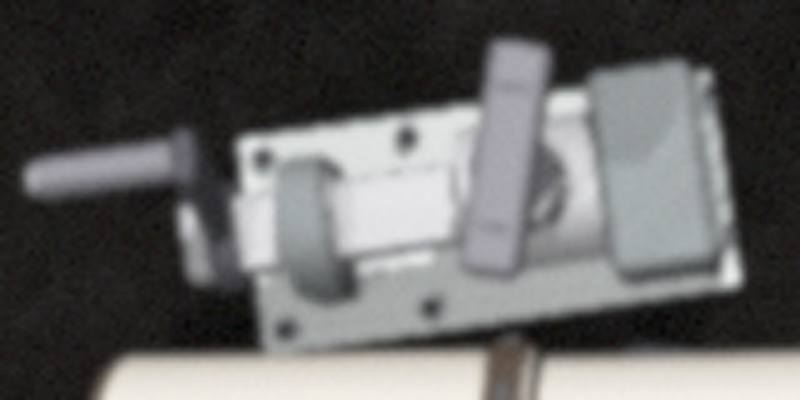

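View pics/sr16.png

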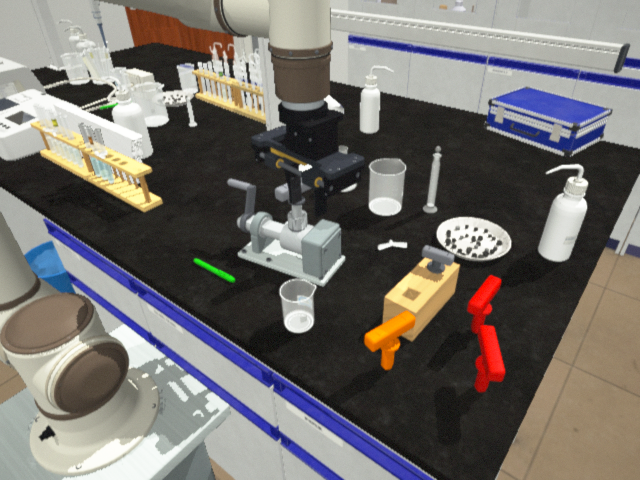

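View pics/s16.png

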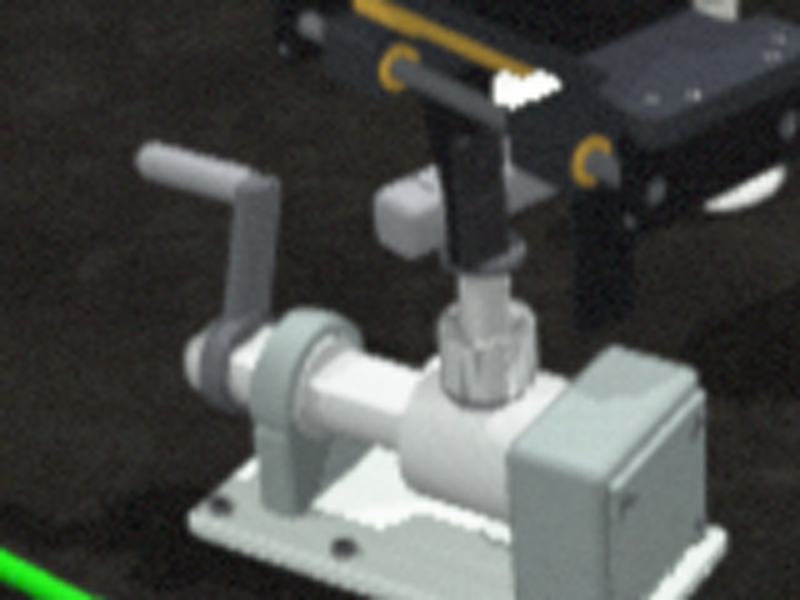

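```bash
python3 -c "
from h import *
t=lambda x,y:(165+x/5-.4,200+y/5-.4); s=lambda x,y:(220+x/5-.4,150+y/5-.4)
print(plane('top',t(507,157),.216))
# near end top-left corner & near end top-right corner
print(tri(t(466,270),s(277,199)),tri(t(518,275),s(318,208)))
a=plane('top',t(519,45),.216);b=plane('top',t(492,270),.216);print(a,b,np.degrees(np.arctan2(*(a-b)[1::-1])))
"
```

```text
[ 0.52389606 -0.00202267  0.216     ]
(array([0.47679886, 0.01358413, 0.21406255]), np.float64(0.0018765424680806627)) (array([ 0.47551093, -0.00946143,  0.21805324]), np.float64(0.00428828986667224))
[ 0.57175416 -0.00601998  0.216     ] [0.47613083 0.00317587 0.216     ] -5.493097274075133
```

```bash
python3 -c "
from station import *
print(close_job())"
```

```text
the job is handed in; nothing more can be done
None
```

The job is done and handed in at about 19.7 s of the 56 s allowed. I turned the crank until the flat faced up. Then I took the large grey key from the rack, put it fully into the setscrew and turned it clockwise to the stop. The key is standing in the screw.

What the last checks showed:
- **Flat:** the shaft angle measured about 0.00 rad, from the grip triangulated in both views before the key went in. In the final top picture the crank sits at the same pixels.
- **Key depth:** the top of the bar is at about 0.216 m (the two corners gave 0.214 and 0.218 m), which is what a bottomed key gives. I also felt about 7 N of contact at the bottom of the socket.
- **Tightness:** turning torque rose from about 0.05 to 0.52 N m at the end. The bar's final direction, -5.5°, fits 1.2 rad of screw travel plus the key's play, taking the screw's zero to be in line with the stand.
- **Surroundings:** by eye, the small key, the look-alikes, the tube joint, beaker and pen are where they started; the arm hid the pen and beaker in the final top view, so for those I relied on the scene view. The gripper was clear of everything.

Two things disagreed slightly. The cameras differed by about 3 mm on the screw's position, so I aimed between the two. The key also went in with a sideways force of up to about 8 N.

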